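Find the latched key on the bench switch box and release it

TASK

One of the four keys on the bench switch box has been left on, latched down. Go along the row from the left-hand key to the right-hand one, tapping each key lightly with a fingertip so that you feel which one is latched, without pushing any key down; only then press the latched key down so that it lets go and springs up level with the others. Leave everything standing and lying around the box where it is, and pick nothing up.

Things in the scene. Friction and masses are not known exactly. Their poses are not given: they have to be found in the camera images.
- switch_box: grey box with a steel deck, screwed to the bench: 140 mm (its x) by 230 mm (its y) by 54 mm high, deck level; black frames 2 mm high surround the keys. Origin at the centre of its underside, z up; its x axis points away from the robot, its y axis along the key row towards the robot's left (the box may be turned up to 20 degrees).
- key1: first key, at the left-hand (+y) end of the row. Origin at the centre of its top face. White rectangular key, 34 mm (box x) by 26 mm (box y); all four are alike, 46 mm centre to centre (gaps of 20 mm), in a row 25 mm off the box's y axis on its -x side. Each moves straight down on a spring, 8 mm in all.
- key2: second key from the left. Origin at the centre of its top face. Same make as key1. Any key that is up has its top 66 mm above the bench (12 mm above the deck), starts to give at about 1.5 N and takes 0.4 N more per mm.
- key3: third key from the left. Origin at the centre of its top face. Same make as key1. The latched key, any one of the four, stands 4 mm lower than the rest (top 62 mm above the bench) and does not give until about 3.1 N.
- key4: fourth key, at the right-hand (-y) end of the row. Origin at the centre of its top face. Same make as key1. When the latched key is pressed 2.5 mm or more below where it stands (about 4.2 N; the bottom of travel takes about 5 N) its catch lets go, and it springs up level with the others as the finger leaves it.
- bobbin: wooden thread bobbin, 32 mm across, 36 mm tall, standing on the box's deck behind the keys; origin at the centre of its underside. To be left where it is.
- glue_jug: white plastic jug with an orange cap, 90 mm across, 170 mm tall, standing on the bench; origin at the centre of its underside. To be left where it is.
- tin: round dark metal tin with a bright lid, 76 mm across, 50 mm tall, standing by the right-hand (-y) end of the switch box; origin at the centre of its underside. To be left where it is.
- paste_bowl: steel bowl, 100 mm across, 45 mm tall; origin at the centre of its underside. To be left where it is.
- paper_weight: steel block 35 x 60 x 22 mm lying on the bench in front of the switch box (on its -x side); origin at the centre of its underside. To be left where it is.
- brush: paste brush about 190 mm long lying on the bench; origin on its underside near the middle. To be left where it is.
- scissors: pair of shears about 165 mm long lying on the bench; origin on the underside at the pivot. To be left where it is.

How it is judged:
By the outcome, as a careful person would: the job done as asked, in the order asked, and still so for the second after the job is handed in, with the robot touching nothing.
It also fails if it takes over 51 s, if anything falls off the work surface, if the arm or the gripper's body presses on something with over 40 N, if the wrist force passes 120 N, or if a joint passes its speed limit or range.

ROBOT

A 6-joint arm with a two-finger parallel gripper is mounted at the origin on the work surface. World frame = base frame: x ahead of the robot, y to its left, z up, the work surface at z = 0. Lengths are in m, angles in rad, forces in N, time in s.
With the tool pointing down it reaches from about 0.35 to 0.975 m from the base axis. Payload 4.9 kg.
Tool frame: the origin (TCP) lies at the very end of the fingers, on their centre line; the grasp point (between the pads) lies 19 mm behind it (ctrl.pinch_z is the distance from the TCP to the grasp point, in m); z points along the fingers, y is the direction in which the jaws open and shut (so a half turn about z gives the same grasp; the last joint's range is limited). The gripper opens to 85 mm and grips with 20 to 120 N. Pads are 22 mm wide; open, the fingers measure 114 mm over their backs; the gripper's body (76 mm by 85 mm) begins 54 mm behind the grasp point. The pads swing forward as they close: fully open they stand 13 mm farther back than shut.
Start: joints at [-1.283, 0.053, 1.613, -0, 1.476, -0.119], TCP at [0.247, -0.574, 0.231] pointing down, gripper open.
Joint ranges: [-3.01, 3.01], [-1.01, 2.22], [0.06, 2.58], [-1.02, 4.17], [0.09, 2.62], [-3.14, 3.14]. Speed limits (rad/s): [2.57, 2.57, 3.14, 3.14, 3.14, 3.14].

INTERFACE

Orientations are given as a rotation vector (axis times angle).
In Python, from station import ctrl gives the robot as it stands.
- The arm moves only by the tool carry_out, never from a script. Its argument "series" is a list of rows, each a list of 7 numbers: the shift along the world's x, y, z each as a share of 0.025 m, from -1 to 1, then the turn, a rotation vector about the world's x, y, z each as a share of 0.1 rad, from -1 to 1, then the opening, from 0 (shut) to 1 (fully open). A call has 1 to 12 rows; each row shifts and turns the commanded pose from where the row before left it; what a row does not reach is not made up. A row lasts 1/10 s, in which the tool goes at most 50 mm and 8.59 degrees, less where a joint would pass 70% of its speed; a pose out of reach is approached as far as the arm can. A call with a number of a shift or a turn outside -1 to 1 is refused whole. A call with a gripper value outside its range is refused whole. The fingers move at their own pace and stop on an object; "grip_force" is the grip in N (left out, the last holds). Time passes only in rows, so rows that do not move let the fingers close. It gives the time, the measured TCP pose, the force and the opening at its end, in the units of the state.
- ctrl.get_obs(): the state, without advancing time (a new reading comes with each control period).
- ctrl.get_image(name): name is "side" or "top"; returns a dict with "frame" (384x512x3 uint8, blue, green, red), "fx", "fy", "cx", "cy" (pixels), "R" (3x3) and "t" (3): a world point X has camera coordinates R X + t. Camera axes: x right, y down, z forward; pixel columns grow to the right and rows downward; lengths in m; the calibration is good to about 2 mm. A picture is of the moment at which its call begins. There is no depth.
- ctrl.finish_job(): hands the job in, once; it reports no verdict.
Trained networks look in a picture, given as the dict that the camera call returned (one of the last four; its "shot" number tells which), for a name from the list of things; names that differ only in an ending like _2 or _b are one class to them, and where a whole thing is asked for, a point or a joint stands for the part that bears it (a point fixed in the world has none). Each returns a list of dicts, best first, with "p" (0 to 1); they miss things now and then, are a little off and sometimes report something else, mostly with a low value. They report only what shows in the picture. A call takes as long as a camera call.
- ctrl.trace(picture, name): "mask" (384x512 bool, what is visible of it) and "rect" ([left, top, width, height] as shares, 0 to 1, of the picture: columns of its width, rows of its height, round what is visible of it).
- ctrl.mark_of(picture, name): "position" ([column, row] as shares, 0 to 1, of the picture: columns of its width, rows of its height: a listed point, or the origin of a listed thing).
The state is a dict: "t": time; "q": joint angles; "dq": joint speeds; "effort": joint torques, N m; "tool_pos": TCP position; "tool_rot": TCP orientation; "contact_force": force on the tool from outside, world axes, zero at the start; "wrist_torque": the same for the moment, N m; "opening": finger opening in m.
Only numpy, scipy, OpenCV 4.12 (cv2) and the standard library are available. Lean on these libraries where they do the work, as an engineer would, in place of code of your own. Each camera call takes 0.05 s, during which the arm holds its last target.

## Working session

There is one attempt and no reset: what is moved stays moved. The work goes in short steps, Python scripts to look and compute and a tool call to move; the robot and the scene stay as the last step left them, time stands still between calls to the robot, and variables do not carry over. Pictures are saved under pics/ and viewed, and the job is handed in when it is done.

Besides the shell and the picture viewer there is one more tool, called after ">>>" as name(argument=value, ...), one argument or row to a line, values as JSON. carry_out: Moves the arm, as the interface text tells. Shift numbers are shares of 0.025 m and turn numbers shares of 0.1 rad, none past 1 either way. Its arguments: {"type":"object","properties":{"series":{"type":"array"},"grip_force":{"type":"number"}},"required":["series"]}

```bash
mkdir -p pics; python3 - <<'E'
from station import ctrl
import cv2,pickle
o=ctrl.get_obs();print({k:o[k] for k in('t','tool_pos','tool_rot','contact_force','opening')})
for n in('top','side'):
    p=ctrl.get_image(n);cv2.imwrite(f'pics/{n}0.png',p['frame']);pickle.dump(p,open(f'{n}0.pkl','wb'))
    print(n,p['fx'],p['cx'],p['cy'],p['R'],p['t'])
    for k in['switch_box','key1','key2','key3','key4','bobbin','glue_jug','tin','paste_bowl','paper_weight']:
        m=ctrl.mark_of(p,k);print(k,[([round(a['position'][0]*512,1),round(a['position'][1]*384,1)],round(a['p'],2)) for a in m][:4])
print(ctrl.get_obs()['t'])
E
```

```text
{'t': 0.0, 'tool_pos': array([ 0.24711142, -0.57339844,  0.23008405]), 'tool_rot': array([-3.07483359e+00, -6.34179994e-01,  2.79156387e-04]), 'contact_force': array([ 0.16039667, -0.06659331,  0.15207815]), 'opening': 0.08529551762241976}
top 456.196975102949 255.74679428644083 191.76024450899297 [[-1.08476347e-02 -9.99940836e-01 -8.07736840e-04]
 [-9.79918641e-01  1.07912628e-02 -1.99105513e-01]
 [ 1.99102449e-01 -1.36830749e-03 -9.79977725e-01]] [0.01555569 0.48326306 1.40736497]
switch_box [([286.6, 171.1], 0.68)]
key1 [([279.8, 173.9], 0.63), ([293.0, 178.9], 0.61), ([303.8, 177.5], 0.58), ([267.6, 165.9], 0.52)]
key2 [([279.8, 173.9], 0.63), ([293.0, 178.9], 0.61), ([303.8, 177.5], 0.58), ([267.6, 165.9], 0.52)]
key3 [([279.8, 173.9], 0.63), ([293.0, 178.9], 0.61), ([303.8, 177.5], 0.58), ([267.6, 165.9], 0.52)]
key4 [([279.8, 173.9], 0.63), ([293.0, 178.9], 0.61), ([303.8, 177.5], 0.58), ([267.6, 165.9], 0.52)]
bobbin [([296.5, 155.5], 0.55)]
glue_jug [([135.0, 155.2], 0.64), ([380.3, 240.3], 0.53)]
tin [([334.0, 191.6], 0.73)]
paste_bowl [([388.4, 158.2], 0.83), ([286.9, 172.
[... 179 characters left out ...]
70091016]
 [ 0.1401015  -0.68676762 -0.71324736]] [0.47849837 0.12416219 1.1166245 ]
switch_box [([244.4, 176.3], 0.82)]
key1 [([263.9, 159.8], 0.66), ([242.7, 181.6], 0.53), ([252.3, 163.9], 0.41), ([247.2, 174.8], 0.38)]
key2 [([263.9, 159.8], 0.66), ([242.7, 181.6], 0.53), ([252.3, 163.9], 0.41), ([247.2, 174.8], 0.38)]
key3 [([263.9, 159.8], 0.66), ([242.7, 181.6], 0.53), ([252.3, 163.9], 0.41), ([247.2, 174.8], 0.38)]
key4 [([263.9, 159.8], 0.66), ([242.7, 181.6], 0.53), ([252.3, 163.9], 0.41), ([247.2, 174.8], 0.38)]
bobbin [([233.7, 165.9], 0.55)]
glue_jug [([171.0, 336.4], 0.71)]
tin [([281.6, 151.6], 0.7)]
paste_bowl [([252.9, 110.3], 0.65)]
paper_weight [([262.3, 207.4], 0.72)]
1.1
```

View images.

```bash
python3 - <<'E'
import cv2,pickle
for n,(a,b,c,d) in {'top':(225,130,365,230),'side':(190,110,330,210)}.items():
    f=pickle.load(open(n+'0.pkl','rb'))['frame']
    s=800/(c-a)
    s=min(s,5.7);cv2.imwrite(f'pics/{n}crop.png',cv2.resize(f[b:d,a:c],None,fx=s,fy=s,interpolation=cv2.INTER_CUBIC));print(s)
E
```

```text
5.7
5.7
```

View pics/top0.png

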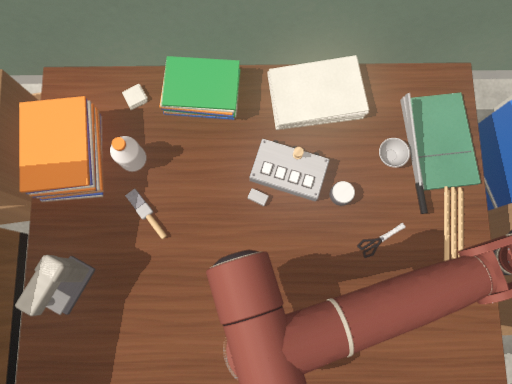

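View pics/side0.png

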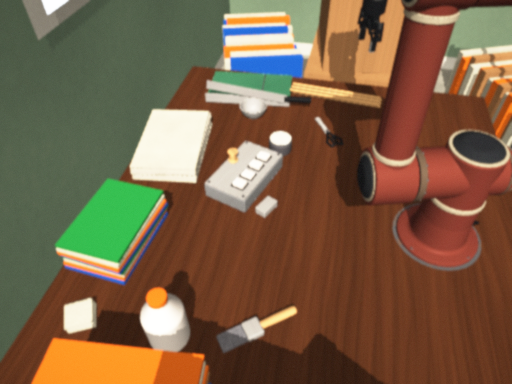

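View pics/topcrop.png

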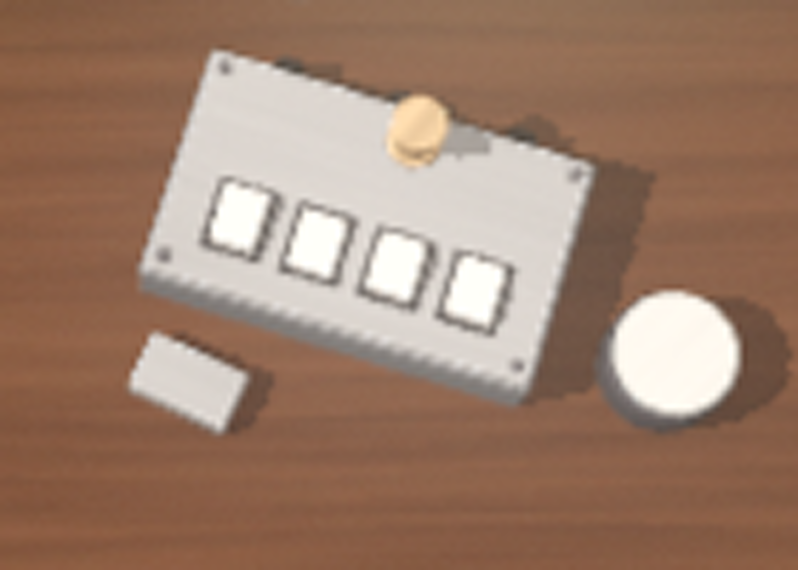

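View pics/sidecrop.png

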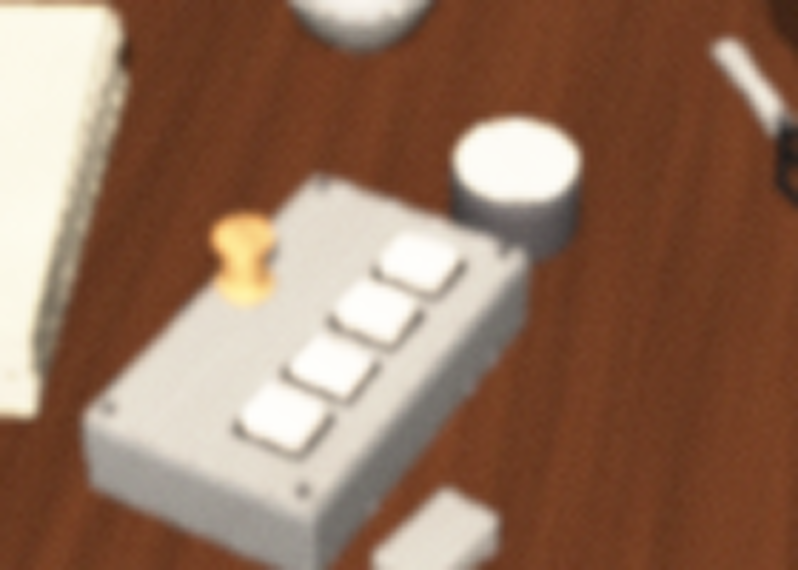

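```bash
cat > h.py <<'E'
import numpy as np,pickle
def ray(p,u,v,z):
    R=np.array(p['R']);t=np.array(p['t']).ravel()
    d=R.T@np.array([(u-p['cx'])/p['fx'],(v-p['cy'])/p['fy'],1]);c=-R.T@t
    return (c+d*(z-c[2])/d[2])[:2]
E
python3 - <<'E'
from h import *
import cv2
from scipy.optimize import least_squares
P=pickle.load(open('top0.pkl','rb'));S=pickle.load(open('side0.pkl','rb'))
for p,(a,b,c,d) in((P,(255,155,320,195)),(S,(225,145,275,195))):
    g=p['frame'].min(2)[b:d,a:c]
    m=(g>225).astype(np.uint8)
    n,l,s,ce=cv2.connectedComponentsWithStats(m)
    for i in range(1,n):
        if s[i][4]>20:
            u,v=ce[i]+[a,b]; print(s[i][4],u,v,ray(p,u,v,.066))
dc=np.array([(213,50),(597,163),(523,398),(140,268)])/5.7+[225-.4,130-.4]
W=np.array([ray(P,u,v,.054) for u,v in dc]);print(W,np.linalg.norm(W-np.roll(W,1,0),axis=1),W.mean(0))
sc=np.array([(320,177),(527,258),(315,525),(88,425)])/5.7+[190-.4,110-.4]
W=np.array([ray(S,u,v,.054) for u,v in sc]);print(W,np.linalg.norm(W-np.roll(W,1,0),axis=1),W.mean(0))
for n,(u,v),z in(('bobbin',((418,120)),.09),('tin',(674,353),.05),('pw',(190,382),.022)):
    print(n,ray(P,u/5.7+224.6,v/5.7+129.6,z))
E
```

```text
73 266.3972602739726 167.31506849315068 [ 0.5589961  -0.02450863]
70 280.07142857142856 172.04285714285714 [ 0.54300456 -0.06775421]
73 293.9041095890411 175.95890410958904 [ 0.5297228 -0.1113901]
72 307.81944444444446 180.27777777777777 [ 0.51517642 -0.15508873]
86 262.9767441860465 154.77906976744185 [ 0.51606156 -0.15510575]
87 255.04597701149424 163.50574712643677 [ 0.53139699 -0.110998  ]
87 247.45977011494253 173.31034482758622 [ 0.54402562 -0.06454493]
99 238.75757575757575 181.92929292929293 [ 0.56032883 -0.02437847]
[[ 0.65950513 -0.01190569]
 [ 0.59021847 -0.22839916]
 [ 0.45541567 -0.18146187]
 [ 0.53200039  0.03082337]] [0.1344739  0.2273105  0.14274068 0.2256773 ] [ 0.55928491 -0.09773584]
[[ 0.58735366 -0.22594537]
 [ 0.46048859 -0.18051783]
 [ 0.52834206  0.03642524]
 [ 0.65696398 -0.00736853]] [0.22939362 0.13475313 0.22730682 0.13587308] [ 0.55828707 -0.09435162]
bobbin [ 0.60592599 -0.12425834]
tin [ 0.48081211 -0.26740763]
pw [0.47265293 0.0033178 ]
```

>>> carry_out(
  series=[
    [0.57, 1, 0, 0, 0, 0.7, 0],
    [0.57, 1, 0, 0, 0, 0.7, 0],
    [0.57, 1, 0, 0, 0, 0.7, 0],
    [0.57, 1, 0, 0, 0, 0.7, 0],
    [0.57, 1, 0, 0, 0, 0.7, 0],
    [0.57, 1, 0, 0, 0, 0.7, 0],
    [0.57, 1, 0, 0, 0, 0.7, 0],
    [0.57, 1, 0, 0, 0, 0.7, 0],
    [0.57, 1, 0, 0, 0, 0.7, 0],
    [0.57, 1, 0, 0, 0, 0.7, 0],
    [0.57, 1, 0, 0, 0, 0.7, 0],
    [0.57, 1, 0, 0, 0, 0.7, 0],
  ],
  grip_force=20,
)

```text
t: 2.3
tool_pos: [0.4188, -0.2729, 0.2315]
tool_rot: [2.548, 1.837, 0.0]
contact_force: [0.3, -0.5, 0.2]
opening: -0.0004
```

>>> carry_out(
  series=[
    [0.56, 0.99, -0.2, 0, 0, 0, 0],
    [0.56, 0.99, -0.2, 0, 0, 0, 0],
    [0.56, 0.99, -0.2, 0, 0, 0, 0],
    [0.56, 0.99, -0.2, 0, 0, 0, 0],
    [0.56, 0.99, -0.2, 0, 0, 0, 0],
    [0.56, 0.99, -0.2, 0, 0, 0, 0],
    [0.56, 0.99, -0.2, 0, 0, 0, 0],
    [0.56, 0.99, -0.2, 0, 0, 0, 0],
    [0.56, 0.99, -0.2, 0, 0, 0, 0],
    [0.56, 0.99, -0.2, 0, 0, 0, 0],
    [0, 0, -1, 0, 0, 0, 0],
    [0, 0, 0, 0, 0, 0, 0],
  ],
)

```text
t: 3.5
tool_pos: [0.5562, -0.0254, 0.1528]
tool_rot: [-2.545, -1.833, 0.007]
contact_force: [-0.9, -0.1, -1.0]
opening: -0.0001
```

```bash
python3 - <<'E'
from station import ctrl
import cv2,pickle
o=ctrl.get_obs();print({k:o[k] for k in('t','q','dq','tool_pos','tool_rot','contact_force','opening')})
p=ctrl.get_image('side');f=p['frame']
cv2.imwrite('pics/s1.png',cv2.resize(f[100:220,180:320],None,fx=5,fy=5,interpolation=cv2.INTER_CUBIC))
print(ctrl.get_obs()['contact_force'])
E
```

```text
{'t': 3.5, 'q': array([-1.79154353e-01, -4.34326294e-02,  1.84334358e+00, -1.34984214e-04,
        1.34832697e+00,  1.43400538e-01]), 'dq': array([-0.02023259, -0.02627227, -0.02146591, -0.00108001,  0.03256584,
        0.00088802]), 'tool_pos': array([ 0.55623898, -0.02536315,  0.15278724]), 'tool_rot': array([-2.54548979, -1.83318857,  0.00738559]), 'contact_force': array([-0.90481907, -0.11402976, -1.04859129]), 'opening': -0.00010877907969290551}
[-0.17807513 -0.18737425  0.04436829]
```

View pics/s1.png

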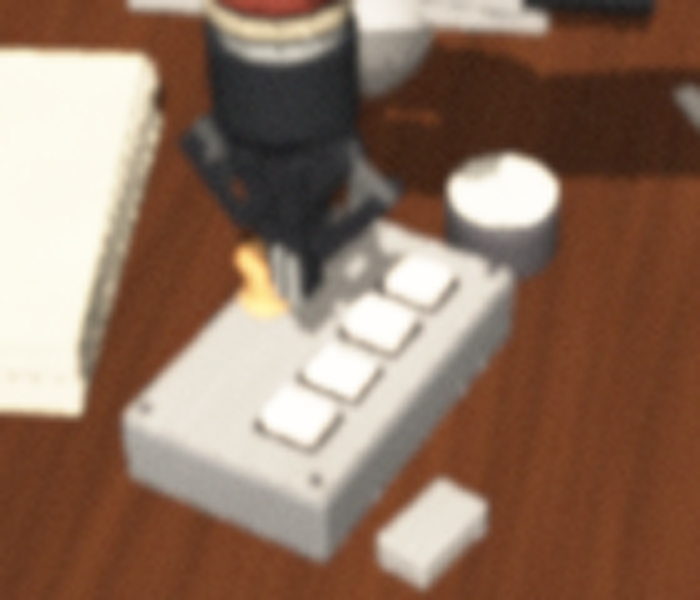

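>>> carry_out(
  series=[
    [0.12, 0.04, -0.7, 0, 0, 0, 0],
    [0, 0, -0.8, 0, 0, 0, 0],
    [0, 0, -0.8, 0, 0, 0, 0],
    [0, 0, -0.5, 0, 0, 0, 0],
    [0, 0, -0.3, 0, 0, 0, 0],
    [0, 0, 0, 0, 0, 0, 0],
    [0, 0, 0, 0, 0, 0, 0],
  ],
)

```text
t: 4.25
tool_pos: [0.5619, -0.0258, 0.0798]
tool_rot: [2.55, 1.833, 0.001]
contact_force: [0.3, 0.6, 0.6]
opening: 0.0001
```

```bash
python3 - <<'E'
from station import ctrl
import cv2,pickle
from h import *
for i,n in enumerate(('side','top')):
    p=ctrl.get_image(n);f=p['frame']
    a,b,c,d=((180,100,320,220),(225,120,365,220))[i]
    X=np.array(p['R'])@[.5595,-.0245,.076]+np.array(p['t']).ravel();u,v=X[0]/X[2]*p['fx']+p['cx'],X[1]/X[2]*p['fy']+p['cy'];print(u,v,(u-a)*5,(v-b)*5)
    cv2.imwrite(f'pics/{n}2.png',cv2.resize(f[b:d,a:c],None,fx=5,fy=5,interpolation=cv2.INTER_CUBIC))
o=ctrl.get_obs();print({k:o[k] for k in('t','tool_pos','tool_rot','contact_force','opening')})
E
```

```text
238.91640084222112 179.4372879501734 294.58200421110564 397.18643975086707
266.46177967178136 166.36608358125906 207.3088983589068 231.8304179062953
{'t': 4.35, 'tool_pos': array([ 0.56216858, -0.02566806,  0.08013266]), 'tool_rot': array([2.54946571e+00, 1.83308446e+00, 2.35070163e-03]), 'contact_force': array([-0.19930788, -0.49077368, -0.1365433 ]), 'opening': 0.00010807504215154773}
```

View pics/side2.png

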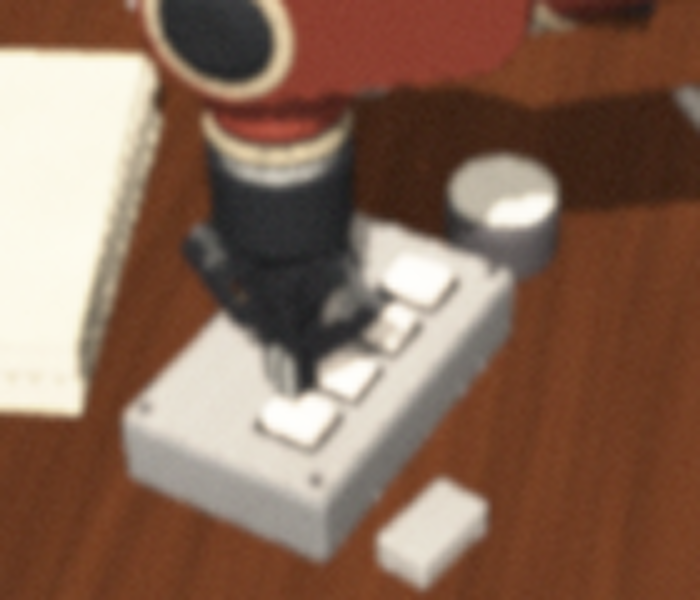

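View pics/top2.png

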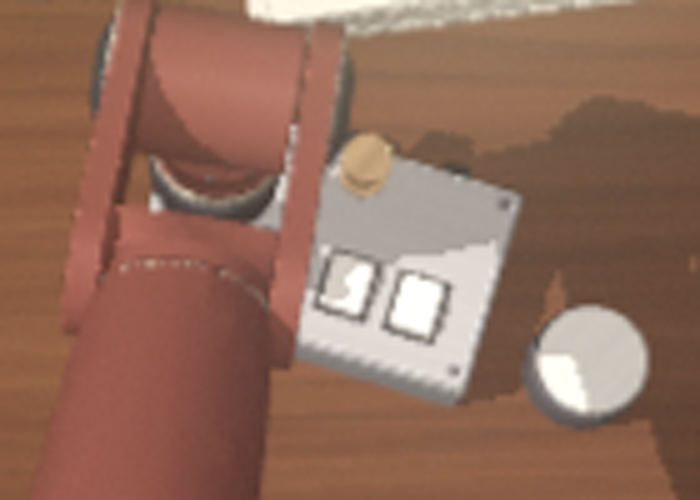

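>>> carry_out(
  series=[
    [-0.1, 0.04, -0.2, 0, 0, 0, 0],
    [0, 0, -0.15, 0, 0, 0, 0],
    [0, 0, -0.05, 0, 0, 0, 0],
    [0, 0, 0, 0, 0, 0, 0],
    [0, 0, 0, 0, 0, 0, 0],
  ],
)

```text
t: 4.85
tool_pos: [0.5588, -0.0245, 0.0687]
tool_rot: [-2.551, -1.834, 0.0]
contact_force: [0.1, -0.0, 0.3]
opening: 0.0001
```

>>> carry_out(
  series=[
    [0, 0, -0.04, 0, 0, 0, 0],
    [0, 0, -0.03, 0, 0, 0, 0],
    [0, 0, 0, 0, 0, 0, 0],
    [0, 0, 0, 0, 0, 0, 0],
  ],
)

```text
t: 5.25
tool_pos: [0.5588, -0.0245, 0.0671]
tool_rot: [-2.551, -1.834, 0.0]
contact_force: [-0.3, -0.8, 0.1]
opening: 0.0
```

>>> carry_out(
  series=[
    [0, 0, -0.02, 0, 0, 0, 0],
    [0, 0, 0, 0, 0, 0, 0],
    [0, 0, 0, 0, 0, 0, 0],
  ],
)

```text
t: 5.55
tool_pos: [0.5588, -0.0245, 0.0666]
tool_rot: [-2.551, -1.834, -0.0]
contact_force: [0.5, -0.1, -0.2]
opening: 0.0001
```

>>> carry_out(
  series=[
    [0, 0, -0.012, 0, 0, 0, 0],
    [0, 0, 0, 0, 0, 0, 0],
  ],
)

```text
t: 5.75
tool_pos: [0.5588, -0.0245, 0.0662]
tool_rot: [-2.551, -1.834, 0.0]
contact_force: [0.1, -0.8, 0.0]
opening: 0.0002
```

>>> carry_out(
  series=[
    [0, 0, -0.01, 0, 0, 0, 0],
    [0, 0, 0, 0, 0, 0, 0],
  ],
)

```text
t: 5.95
tool_pos: [0.5588, -0.0245, 0.0661]
tool_rot: [2.551, 1.834, 0.0]
contact_force: [-0.7, -0.3, 0.4]
opening: 0.0002
```

>>> carry_out(
  series=[
    [0, 0, -0.006, 0, 0, 0, 0],
    [0, 0, 0, 0, 0, 0, 0],
  ],
)

```text
t: 6.15
tool_pos: [0.5588, -0.0245, 0.066]
tool_rot: [2.551, 1.834, 0.0]
contact_force: [-1.6, 0.9, 0.6]
opening: 0.0001
```

>>> carry_out(
  series=[
    [0, 0, 0, 0, 0, 0, 0],
  ],
)

```text
t: 6.25
tool_pos: [0.5588, -0.0245, 0.066]
tool_rot: [2.551, 1.834, 0.0]
contact_force: [0.2, 0.5, 2.2]
opening: 0.0002
```

```bash
python3 - <<'E'
from station import ctrl
import numpy as np
for i in range(4):
    if i: ctrl.get_image('side')
    o=ctrl.get_obs();print(o['t'],o['tool_pos'],o['contact_force'],o['wrist_torque'])
E
```

```text
6.25 [ 0.5588311  -0.02448157  0.065979  ] [0.15933036 0.47190365 2.24788995] [ 0.0358695   0.1260882  -0.00906923]
6.3 [ 0.55883839 -0.02449924  0.0659596 ] [-0.21723484 -0.15089962  1.10356182] [0.00548311 0.08281942 0.0023253 ]
6.35 [ 0.5588341  -0.02448543  0.06594143] [ 0.24540102 -0.06445511  1.49879176] [0.02277546 0.05755304 0.04266444]
6.4 [ 0.55886641 -0.02447952  0.06596325] [-0.46299971 -0.15702355  1.89857437] [0.03793982 0.06788503 0.00844356]
```

>>> carry_out(
  series=[
    [0, 0, 0.2, 0, 0, 0, 0],
    [0, 0, 0.2, 0, 0, 0, 0],
    [-0.2, -0.6, 0, 0, 0, 0, 0],
    [-0.2, -0.6, 0, 0, 0, 0, 0],
    [-0.19, -0.54, 0, 0, 0, 0, 0],
    [0, 0, -0.2, 0, 0, 0, 0],
    [0, 0, -0.1, 0, 0, 0, 0],
    [0, 0, -0.04, 0, 0, 0, 0],
    [0, 0, 0, 0, 0, 0, 0],
    [0, 0, 0, 0, 0, 0, 0],
  ],
)

```text
t: 7.4
tool_pos: [0.5441, -0.0676, 0.0673]
tool_rot: [-2.55, -1.835, -0.0]
contact_force: [-0.9, 0.1, 0.1]
opening: -0.0002
```

>>> carry_out(
  series=[
    [0, 0, -0.03, 0, 0, 0, 0],
    [0, 0, -0.018, 0, 0, 0, 0],
    [0, 0, 0, 0, 0, 0, 0],
  ],
)

```text
t: 7.7
tool_pos: [0.5441, -0.0679, 0.0662]
tool_rot: [2.55, 1.834, -0.0]
contact_force: [-0.2, -0.0, -0.1]
opening: 0.0001
```

>>> carry_out(
  series=[
    [0, 0, -0.006, 0, 0, 0, 0],
    [0, 0, 0, 0, 0, 0, 0],
  ],
)

```text
t: 7.9
tool_pos: [0.544, -0.0679, 0.066]
tool_rot: [-2.551, -1.834, -0.0]
contact_force: [0.3, -0.1, 0.2]
opening: 0.0
```

>>> carry_out(
  series=[
    [0, 0, -0.006, 0, 0, 0, 0],
    [0, 0, 0, 0, 0, 0, 0],
  ],
)

```text
t: 8.1
tool_pos: [0.544, -0.068, 0.0659]
tool_rot: [-2.551, -1.834, -0.0]
contact_force: [0.7, -0.6, 0.3]
opening: -0.0
```

>>> carry_out(
  series=[
    [0, 0, -0.008, 0, 0, 0, 0],
    [0, 0, 0, 0, 0, 0, 0],
  ],
)

```text
t: 8.3
tool_pos: [0.544, -0.068, 0.0656]
tool_rot: [-2.551, -1.834, 0.0]
contact_force: [-0.5, -0.1, -0.9]
opening: 0.0001
```

```bash
cat > r.py <<'E'
from station import ctrl
import numpy as np
for i in range(3):
    if i: ctrl.get_image('side')
    o=ctrl.get_obs();print(o['t'],o['tool_pos'].round(5),o['contact_force'].round(2),o['wrist_torque'].round(3))
E
python3 r.py
```

```text
8.3 [ 0.54402 -0.06796  0.06562] [-0.46 -0.09 -0.92] [-0.074 -0.011 -0.009]
8.35 [ 0.544   -0.068    0.06563] [0.52 0.54 0.33] [-0.009 -0.024 -0.023]
8.4 [ 0.54404 -0.06798  0.06565] [ 0.49  0.21 -0.1 ] [ 0.003  0.027 -0.004]
```

>>> carry_out(
  series=[
    [0, 0, -0.05, 0, 0, 0, 0],
    [0, 0, -0.05, 0, 0, 0, 0],
    [0, 0, -0.02, 0, 0, 0, 0],
    [0, 0, 0, 0, 0, 0, 0],
    [0, 0, 0, 0, 0, 0, 0],
  ],
)

```text
t: 8.9
tool_pos: [0.544, -0.068, 0.0626]
tool_rot: [-2.551, -1.834, 0.0]
contact_force: [0.7, 0.6, 0.1]
opening: -0.0002
```

>>> carry_out(
  series=[
    [0, 0, -0.016, 0, 0, 0, 0],
    [0, 0, 0, 0, 0, 0, 0],
  ],
)

```text
t: 9.1
tool_pos: [0.544, -0.068, 0.0623]
tool_rot: [2.551, 1.834, 0.0]
contact_force: [-0.1, -0.2, -0.9]
opening: -0.0002
```

>>> carry_out(
  series=[
    [0, 0, -0.01, 0, 0, 0, 0],
    [0, 0, 0, 0, 0, 0, 0],
    [0, 0, 0, 0, 0, 0, 0],
  ],
)

```text
t: 9.4
tool_pos: [0.5441, -0.068, 0.0621]
tool_rot: [2.551, 1.834, 0.0]
contact_force: [0.3, 0.1, 0.0]
opening: -0.0003
```

```bash
python3 r.py
```

```text
9.4 [ 0.54412 -0.06801  0.06212] [0.27 0.07 0.01] [-0.004  0.044 -0.07 ]
9.45 [ 0.54408 -0.068    0.06208] [0.13 0.52 0.45] [0.011 0.013 0.016]
9.5 [ 0.54407 -0.06797  0.06209] [-0.25 -0.34  1.78] [0.015 0.06  0.046]
```

>>> carry_out(
  series=[
    [0, 0, -0.006, 0, 0, 0, 0],
    [0, 0, 0, 0, 0, 0, 0],
  ],
)

```text
t: 9.7
tool_pos: [0.5441, -0.068, 0.0621]
tool_rot: [2.551, 1.834, 0.0]
contact_force: [-1.7, 0.6, 1.4]
opening: -0.0002
```

```bash
python3 r.py
```

```text
9.7 [ 0.54412 -0.06799  0.06208] [-1.68  0.57  1.43] [0.049 0.215 0.014]
9.75 [ 0.54412 -0.06799  0.06208] [-1.11  0.54  1.97] [ 0.036  0.241 -0.024]
9.8 [ 0.5441  -0.06799  0.06205] [-2.43  0.43  2.39] [0.028 0.145 0.009]
```

>>> carry_out(
  series=[
    [0, 0, 0.28, 0, 0, 0, 0],
    [0, 0, 0.28, 0, 0, 0, 0],
    [-0.2, -0.6, 0, 0, 0, 0, 0],
    [-0.2, -0.6, 0, 0, 0, 0, 0],
    [-0.19, -0.54, 0, 0, 0, 0, 0],
    [0, 0, -0.2, 0, 0, 0, 0],
    [0, 0, -0.1, 0, 0, 0, 0],
    [0, 0, -0.04, 0, 0, 0, 0],
    [0, 0, 0, 0, 0, 0, 0],
    [0, 0, 0, 0, 0, 0, 0],
  ],
)

```text
t: 10.8
tool_pos: [0.5294, -0.1111, 0.0672]
tool_rot: [-2.55, -1.835, 0.0]
contact_force: [-0.6, -0.7, 0.0]
opening: 0.0003
```

>>> carry_out(
  series=[
    [0, 0, -0.026, 0, 0, 0, 0],
    [0, 0, -0.016, 0, 0, 0, 0],
    [0, 0, 0, 0, 0, 0, 0],
  ],
)

```text
t: 11.1
tool_pos: [0.5293, -0.1114, 0.0663]
tool_rot: [2.55, 1.834, 0.0]
contact_force: [0.4, 0.2, -0.9]
opening: -0.0
```

>>> carry_out(
  series=[
    [0, 0, -0.006, 0, 0, 0, 0],
    [0, 0, 0, 0, 0, 0, 0],
  ],
)

```text
t: 11.3
tool_pos: [0.5293, -0.1115, 0.0662]
tool_rot: [2.551, 1.834, 0.0]
contact_force: [0.2, 0.1, -0.3]
opening: 0.0
```

```bash
python3 r.py
```

```text
11.3 [ 0.5293  -0.11146  0.06617] [ 0.22  0.06 -0.27] [0.017 0.035 0.029]
11.35 [ 0.5293  -0.11148  0.06618] [-0.29  0.72 -0.01] [0.061 0.042 0.018]
11.4 [ 0.52929 -0.11149  0.06616] [-0.17  0.45  0.04] [0.04  0.039 0.019]
```

>>> carry_out(
  series=[
    [0, 0, -0.006, 0, 0, 0, 0],
    [0, 0, 0, 0, 0, 0, 0],
  ],
)

```text
t: 11.6
tool_pos: [0.5293, -0.1115, 0.0661]
tool_rot: [2.551, 1.834, 0.0]
contact_force: [-0.3, -0.5, 0.3]
opening: -0.0001
```

```bash
python3 r.py
```

```text
11.6 [ 0.52934 -0.11151  0.06611] [-0.29 -0.49  0.29] [0.067 0.036 0.009]
11.65 [ 0.52932 -0.11153  0.06609] [-0.02 -0.02  0.71] [-0.013 -0.001  0.052]
11.7 [ 0.52933 -0.1115   0.06608] [-1.2  -0.34  0.07] [ 0.04   0.101 -0.006]
```

>>> carry_out(
  series=[
    [0, 0, -0.005, 0, 0, 0, 0],
    [0, 0, 0, 0, 0, 0, 0],
  ],
)

```text
t: 11.9
tool_pos: [0.5293, -0.1115, 0.066]
tool_rot: [2.551, 1.834, 0.0]
contact_force: [-0.2, -0.0, 0.6]
opening: 0.0001
```

```bash
python3 r.py
```

```text
11.9 [ 0.52933 -0.1115   0.06601] [-0.22 -0.05  0.6 ] [ 0.006  0.124 -0.006]
11.95 [ 0.52933 -0.11151  0.06601] [-0.63  1.01  1.05] [0.016 0.117 0.004]
12.0 [ 0.52933 -0.11152  0.066  ] [-0.28  0.87  1.95] [ 0.081  0.041 -0.013]
```

Key3 is up (contact ≈1 N at 66 mm). On to key4.

>>> carry_out(
  series=[
    [0, 0, 0.2, 0, 0, 0, 0],
    [0, 0, 0.2, 0, 0, 0, 0],
    [-0.2, -0.6, 0, 0, 0, 0, 0],
    [-0.2, -0.6, 0, 0, 0, 0, 0],
    [-0.19, -0.54, 0, 0, 0, 0, 0],
    [0, 0, -0.2, 0, 0, 0, 0],
    [0, 0, -0.1, 0, 0, 0, 0],
    [0, 0, -0.04, 0, 0, 0, 0],
    [0, 0, 0, 0, 0, 0, 0],
    [0, 0, 0, 0, 0, 0, 0],
  ],
)

```text
t: 13.0
tool_pos: [0.5146, -0.1546, 0.0673]
tool_rot: [-2.55, -1.835, 0.0]
contact_force: [0.7, -0.5, -0.8]
opening: -0.0
```

>>> carry_out(
  series=[
    [0, 0, -0.026, 0, 0, 0, 0],
    [0, 0, -0.016, 0, 0, 0, 0],
    [0, 0, 0, 0, 0, 0, 0],
  ],
)

```text
t: 13.3
tool_pos: [0.5146, -0.1548, 0.0663]
tool_rot: [-2.55, -1.834, 0.0]
contact_force: [0.1, -0.1, 0.2]
opening: 0.0002
```

```bash
python3 r.py
```

```text
13.3 [ 0.51458 -0.15482  0.06631] [ 0.05 -0.09  0.24] [-0.07   0.022 -0.043]
13.35 [ 0.51458 -0.15489  0.06636] [-0.3   0.07  0.39] [-0.009 -0.027 -0.061]
13.4 [ 0.51457 -0.15493  0.06636] [ 0.87 -0.59 -0.58] [ 0.002 -0.006 -0.052]
```

>>> carry_out(
  series=[
    [0, 0, -0.012, 0, 0, 0, 0],
    [0, 0, 0, 0, 0, 0, 0],
  ],
)

```text
t: 13.6
tool_pos: [0.5146, -0.155, 0.0661]
tool_rot: [2.551, 1.834, 0.0]
contact_force: [-0.2, 0.8, 0.6]
opening: 0.0001
```

>>> carry_out(
  series=[
    [0, 0, -0.006, 0, 0, 0, 0],
    [0, 0, 0, 0, 0, 0, 0],
  ],
)

```text
t: 13.8
tool_pos: [0.5146, -0.155, 0.066]
tool_rot: [-2.551, -1.834, 0.0]
contact_force: [-0.1, 1.0, 2.2]
opening: 0.0
```

```bash
python3 r.py
```

```text
13.8 [ 0.51457 -0.15502  0.06603] [-0.1   1.02  2.15] [ 0.082  0.096 -0.023]
13.85 [ 0.51462 -0.15502  0.06607] [0.09 0.41 1.04] [-0.016  0.1   -0.001]
13.9 [ 0.51459 -0.15499  0.06601] [-0.9 -0.4  1.3] [ 0.044  0.024 -0.052]
```

>>> carry_out(
  series=[
    [0, 0, 0.2, 0, 0, 0, 0],
    [0, 0, 0.2, 0, 0, 0, 0],
    [0.3, 0.87, 0, 0, 0, 0, 0],
    [0.3, 0.87, 0, 0, 0, 0, 0],
    [0.29, 0.87, 0, 0, 0, 0, 0],
    [0.29, 0.87, 0, 0, 0, 0, 0],
    [0, 0, 0, 0, 0, 0, 0],
    [0, 0, -0.2, 0, 0, 0, 0],
    [0, 0, -0.1, 0, 0, 0, 0],
    [0, 0, 0, 0, 0, 0, 0],
    [0, 0, 0, 0, 0, 0, 0],
  ],
)

```text
t: 15.0
tool_pos: [0.5437, -0.0686, 0.0681]
tool_rot: [-2.551, -1.833, 0.001]
contact_force: [-0.5, -0.1, 0.3]
opening: -0.0004
```

>>> carry_out(
  series=[
    [0.01, 0.02, -0.1, 0, 0, 0, 0],
    [0, 0, -0.1, 0, 0, 0, 0],
    [0, 0, -0.05, 0, 0, 0, 0],
    [0, 0, -0.05, 0, 0, 0, 0],
    [0, 0, -0.04, 0, 0, 0, 0],
    [0, 0, -0.03, 0, 0, 0, 0],
    [0, 0, 0, 0, 0, 0, 0],
    [0, 0, 0, 0, 0, 0, 0],
  ],
)

```text
t: 15.8
tool_pos: [0.5443, -0.0675, 0.0593]
tool_rot: [2.551, 1.834, -0.0]
contact_force: [-3.2, -0.4, 3.6]
opening: -0.0001
```

```bash
python3 r.py
```

```text
15.8 [ 0.54425 -0.06754  0.05926] [-3.23 -0.36  3.64] [-0.104  0.504 -0.009]
15.85 [ 0.54427 -0.06754  0.05925] [-3.69  0.18  3.77] [-0.052  0.526 -0.021]
15.9 [ 0.54427 -0.06754  0.05924] [-2.21  0.42  4.72] [-0.109  0.509  0.012]
```

>>> carry_out(
  series=[
    [0, 0, -0.025, 0, 0, 0, 0],
    [0, 0, 0, 0, 0, 0, 0],
    [0, 0, 0, 0, 0, 0, 0],
  ],
)

```text
t: 16.2
tool_pos: [0.5444, -0.0675, 0.0586]
tool_rot: [2.551, 1.834, 0.0]
contact_force: [-3.4, -0.6, 4.9]
opening: -0.0001
```

>>> carry_out(
  series=[
    [0, 0, 0.1, 0, 0, 0, 0],
    [0, 0, 0.3, 0, 0, 0, 0],
    [0, 0, 0.6, 0, 0, 0, 0],
    [0, 0, 1, 0, 0, 0, 0],
    [0, 0, 1, 0, 0, 0, 0],
    [0, -0.6, 1, 0, 0, 0, 0],
    [-0.8, -1, 1, 0, 0, 0, 0],
    [-0.8, -1, 0.5, 0, 0, 0, 0],
    [-0.8, -1, 0, 0, 0, 0, 0],
    [-0.8, -1, 0, 0, 0, 0, 0],
    [-0.8, -1, 0, 0, 0, 0, 0],
    [-0.8, -1, 0, 0, 0, 0, 0],
  ],
)

```text
t: 17.4
tool_pos: [0.4237, -0.2332, 0.1971]
tool_rot: [2.549, 1.834, 0.002]
contact_force: [0.3, 0.4, -0.2]
opening: 0.0003
```

>>> carry_out(
  series=[
    [-0.4, -1, 0, 0, 0, 0, 0],
    [-0.4, -1, 0, 0, 0, 0, 0],
    [-0.4, -1, 0, 0, 0, 0, 0],
    [-0.4, -1, 0, 0, 0, 0, 0],
    [-0.4, -1, 0, 0, 0, 0, 0],
    [-0.4, -1, 0, 0, 0, 0, 0],
    [-0.4, -0.5, 0, 0, 0, 0, 0],
    [0, 0, 0, 0, 0, 0, 0],
    [0, 0, 0, 0, 0, 0, 0],
  ],
)

```text
t: 18.3
tool_pos: [0.3544, -0.3945, 0.1962]
tool_rot: [-2.551, -1.834, -0.001]
contact_force: [-0.1, 0.8, 0.2]
opening: -0.0004
```

```bash
python3 - <<'E'
from station import ctrl
import cv2
from h import *
for n,(a,b,c,d),(e,f,g,h) in(('top',(225,130,365,230),(255,155,320,195)),('side',(190,110,330,210),(225,145,275,195))):
    p=ctrl.get_image(n);F=p['frame'];o=pickle.load(open(n+'0.pkl','rb'))
    cv2.imwrite(f'pics/{n}3.png',cv2.resize(F[b:d,a:c],None,fx=5,fy=5,interpolation=cv2.INTER_CUBIC))
    cv2.imwrite(f'pics/{n}3f.png',F)
    m=(F.min(2)[f:h,e:g]>225).astype(np.uint8)
    k,l,s,ce=cv2.connectedComponentsWithStats(m)
    for i in range(1,k):
        if s[i][4]>20:
            u,v=ce[i]+[e,f]; print(s[i][4],u,v,ray(p,u,v,.066))
    for nm in['bobbin','tin','paper_weight','switch_box']:
        x=ctrl.mark_of(p,nm);print(nm,[(np.round(np.array(y['position'])*[512,384],1),round(y['p'],2)) for y in x[:2]])
o=ctrl.get_obs();print(o['t'],o['tool_pos'],o['contact_force'])
E
```

```text
73 266.3972602739726 167.31506849315068 [ 0.5589961  -0.02450863]
71 280.14084507042253 171.71830985915494 [ 0.5440647 -0.0679978]
73 293.9041095890411 175.95890410958904 [ 0.5297228 -0.1113901]
72 307.81944444444446 180.27777777777777 [ 0.51517642 -0.15508873]
bobbin [(array([295.1, 155.6]), 0.44)]
tin [(array([146.8, 217.6]), 0.66), (array([340.5, 195.6]), 0.56)]
paper_weight [(array([256.2, 199.1]), 0.68)]
switch_box [(array([287.5, 170.2]), 0.97), (array([256.2, 196.7]), 0.24)]
86 262.9767441860465 154.77906976744185 [ 0.51606156 -0.15510575]
88 254.97727272727272 163.48863636363637 [ 0.5316153  -0.11103103]
94 246.96808510638297 172.64893617021278 [ 0.54607518 -0.06700732]
99 238.75757575757575 181.92929292929293 [ 0.56032883 -0.02437847]
bobbin [(array([231.3, 164.4]), 0.65)]
tin [(array([282.3, 151.2]), 0.81), (array([257.3, 329.1]), 0.72)]
paper_weight [(array([265.7, 208.6]), 0.69)]
switch_box [(array([244.3, 179. ]), 0.9), (array([246.9, 172.4]), 0.26)]
18.8 [ 0.35445726 -0.39478049  0.19602317] [-0.15977316 -0.05677224  0.12431349]
```

View pics/side3.png

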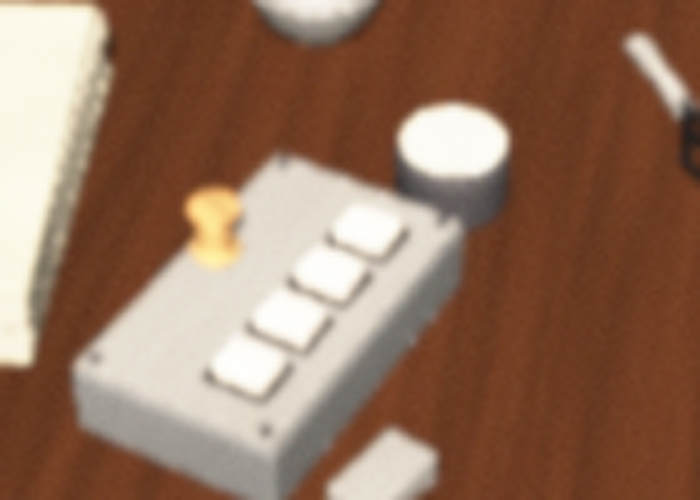

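View pics/top3f.png

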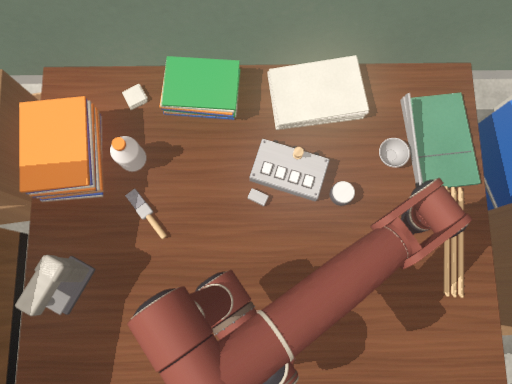

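Key2's centroid in the side view is back in line with the others (y −0.0670, was −0.0645), the row looks level, and the bobbin, tin and block are unmoved. Handing in.

```bash
python3 -c "
from station import ctrl
print(ctrl.finish_job())"
```

```text
the job is handed in; nothing more can be done
None
```

I tapped the keys from left to right with shut fingertips; key2 was the latched one. I then pressed it, it let go and sprang up level with the others, and I handed the job in at about 19 s.

**Taps:**

| Key | Contact height | Force felt | Result |
|---|---|---|---|
| key1 | 66.0 mm | about 1.5 N | up |
| key2 | 62.1 mm | about 2 N, did not give | latched |
| key3 | 66.0 mm | about 1 N | up |
| key4 | 66.0 mm | about 1.5 N | up |

**Press:** I pushed key2 down to 58.6 mm, about 3.4 mm below where it stood, at about 4.9 N, then withdrew the arm.

**Last checks:**
- **Key level:** Both cameras now show key2 back on the straight line of the four keys. In the side view its centre, worked out as if at 66 mm, moved from y = -0.0645 to -0.0670.
- **Surroundings:** By eye, the bobbin, tin, block and everything else are where they were. The network marks for the bobbin, tin and block shifted a few pixels between shots, and it reported one clearly false second "tin".
- **Arm:** It stands clear of everything, with the force reading near zero.

**Not fully certain:** The force readings carried about 0.5 N of noise, with single readings as far as 0.9 N off. Single readings while tapping key1 and key4 reached 2.2 N, above the 1.5 N at which an up key gives. The finger height stayed within 0.05 mm there, so I take it that no key was pushed down.

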